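# Log the batch and hold the clip open on the recipe card

## Robot

A 6-joint arm with a two-finger parallel gripper is mounted at the origin on the work surface. World frame = base frame: x ahead of the robot, y to its left, z up, the work surface at z = 0. Lengths are in m, angles in rad, forces in N, time in s.
With the tool pointing down it reaches from about 0.375 to 0.975 m from the base axis. Payload 3.8 kg.
Tool frame: the origin (TCP) lies at the very end of the fingers, on their centre line; the grasp point (between the pads) lies 19 mm behind it (bot.pinch_z is the distance from the TCP to the grasp point, in m); x points along the fingers, y is the direction in which the jaws open and shut, and the axes are right-handed (so a half turn about x gives the same grasp; the last joint's range is limited). The gripper opens to 85 mm and grips with 20 to 120 N. Pads are 22 mm wide; open, the fingers measure 114 mm over their backs; the gripper's body (76 mm by 85 mm) begins 54 mm behind the grasp point. The pads swing forward as they close: fully open they stand 13 mm farther back than shut.
Start: joints at [1.109, 0.264, 1.604, -0, 1.274, -0.037], TCP at [0.278, 0.615, 0.231] pointing down, gripper open.
Joint ranges: [-2.63, 2.63], [-0.94, 2.18], [0.31, 2.57], [-1.31, 4.45], [0, 2.66], [-2.55, 2.55]. Speed limits (rad/s): [2.57, 2.57, 3.14, 3.14, 3.14, 3.14].

## Interface

Orientations are given as a rotation vector (axis times angle).
In Python, from workcell import monitor, imaging, finish_job, bot gives the robot as it stands.
- The arm moves only by the tool jog_arm, never from a script. Its argument "rows" is a list of rows, each a list of 7 numbers: the shift along the tool's x, y, z in m, then the turn, a rotation vector about the tool's x, y, z in rad, then the opening in per cent of the stroke, from 0 (shut) to 100 (fully open). A call has 1 to 20 rows; each row is the pose to reach, as a shift and turn from the pose measured when the call began, along the tool's axes at that moment; what a row does not reach only later rows make up. A row lasts 1/10 s, in which the tool goes at most 50 mm and 8.59 degrees, less where a joint would pass 70% of its speed; a pose out of reach is approached as far as the arm can. A call with a gripper value outside its range is refused whole. The fingers move at their own pace and stop on an object; "force" is the grip in N (left out, the last holds). Time passes only in rows, so rows that repeat a pose let the fingers close. It gives the time, the measured TCP pose, the force and the opening at its end, in the units of the state.
- monitor.read_state(): the state, without advancing time (a new reading comes with each control period).
- imaging.read_camera(name): name is "scene" or "top"; returns the picture (420x560x3 uint8, blue, green, red); there is no depth.
- imaging.camera_params(name): a dict with "fx", "fy", "cx", "cy" (pixels), "T" (4x4, takes a point from camera to world coordinates). Camera axes: x right, y down, z forward; pixel columns grow to the right and rows downward; lengths in m; the calibration is good to about 2 mm. A picture is of the moment at which its call begins. camera_params takes no time and is no camera call.
- finish_job(): hands the job in, once; it reports no verdict.
The state is a dict: "time": time; "q": joint angles; "joint_vel": joint speeds; "joint_torque": joint torques, N m; "tool_pos": TCP position; "tcp_rot": TCP orientation; "wrist_force": force on the tool from outside, world axes, zero at the start; "torque": the same for the moment, N m; "width": opening from 0.0 (shut) to 1.0 (fully open).
Only numpy, scipy, OpenCV 4.12 (cv2) and the standard library are available. Lean on these libraries where they do the work, as an engineer would, in place of code of your own. Each camera call takes 0.05 s, during which the arm holds its last target. There are 200 camera calls.

## Task

The batch is cooked: log it on the tally counter by swinging its sprung lever all the way to its stop and letting it spring fully back, then pick up the large steel spring clip by its tails, squeeze it wide open and hold it gaping around the free upright edge of the recipe card, one jaw on each side with the edge well inside the jaws and the card untouched, so that the cook can slip the batch note in. Finish while still holding the clip squeezed open there, still and in mid-air beside the card; do not shift the card stand, or the small clip, salt jar, tumbler and spice jar standing around.

Things in the scene. Friction and masses are not known exactly. Their poses are not given: they have to be found in the camera images.
- clip: large steel spring clip (clothes-peg action) lying on its side, 92 mm long, 30 mm tall, 65 g, pin upright. This is its left (+y) half; origin on the pin axis at the underside. Shut, +x is the line of symmetry from pin to jaw tips, which meet 53 mm ahead; the tails spread like a V to 39 mm behind the pin, 51 mm over their outsides. Each half turns 0.3 rad when squeezed, this frame too
- clip_jaw (a joint): opening angle between the halves: 0 shut by its spring, 0.6 rad fully squeezed (stop). Pressing the tail ends together (about 6 N; 20 N is safe) opens the jaws symmetrically. At 0.6 the tails are parallel, 26 mm over the outsides, ending 45 mm behind the pin; the jaw tips are 50 mm ahead of it with a 31 mm gape; between the jaws it is clear to 8 mm ahead of the pin
- clip_tails (a point): point midway between the tails, 36 mm behind the pin, at mid-height (15 mm): grip here with the pads over the tail ends. Exact while the clip is shut
- tip_left (a point): inner face of the left jaw's tip, at mid-height of the clip (15 mm above its underside)
- tip_right (a point): inner face of the right jaw's tip, at mid-height of the clip
- card_stand: loose wooden block, 100 (x) x 80 (y) x 28 mm tall, 0.8 kg with its card: a stiff pale card 3 mm thick, upright in the x-z plane along the block's middle, 160 mm long, from 15 to 118 mm above the counter. The card juts out to -x, its free edge 110 mm from the origin and 70 mm in front of the block. Origin: on the counter, in the card's plane, 10 mm to -x of the block's centre
- card_edge (a point): middle of the card's free upright edge, 66 mm above the counter; +x runs horizontally into the card, y across its thickness, z up. The edge runs 51 mm up and down from here
- counter: fixed desk tally counter, grey housing 85 x 80 x 57 mm tall on a steel plate 120 x 100 mm, with an upright lever coming out of the slot in the middle of its top. Origin: centre of the underside; the lever swings in its x-z plane
- lever (a joint): lever of the counter, hinged about the counter's y axis 45 mm above the work surface: 0 at rest (leaning 0.45 rad to the counter's -x, towards the robot), 0.9 rad at its stop (leaning 0.45 rad to +x). A spring returns it; about 3.5 N at the tip at the stop
- lever_tip (a point): centre of the white thumb pad (12 x 32 x 26 mm) at the end of the lever, 80 mm from its hinge and about 117 mm above the work surface at rest; the steel bar below it is 8 x 16 mm
- small_clip: smaller grey binder clip with two short steel tails, 50 x 22 x 16 mm, lying near the clip to be used; leave it. Origin: centre of its underside
- salt: small glass salt jar with metal cap, 42 mm across, 60 mm tall; leave it. Origin: centre of underside
- tumbler: steel tumbler, 72 mm across, 100 mm tall; leave it. Origin: centre of underside
- spice_jar: plastic spice jar, 70 mm across, 110 mm tall; leave it. Origin: centre of underside
Mind the look-alikes: they are no part of the job. What is meant by the clip is not green or red, and is the larger of those in its own colour.

How it is judged:
On the way, in this order (a step that is already met when the one before it is completed fails the run):
1. the counter's lever is swung to its stop (value of joint lever above 0.82 rad), for 0.05 s.
2. the lever has sprung back (value of joint lever below 0.1 rad), for 0.2 s.
At the end, for the whole second after the job is handed in: lever under 0.1 rad; fingers hold the clip (over 2 N), still, open over 0.4 rad, jaw tips one each side of the card, over 4 mm from its mid-plane, over 10 mm past the edge, 35 mm below to 45 mm above its middle; clip and robot do not touch card or stand (under 0.3 N); stand upright (value of joint lever below 0.1 rad and value of joint clip_jaw above 0.4 rad and x of each of tip_left, tip_right in the frame of card_edge above 0.01 m and ((y of tip_left in the frame of card_edge above 0.004 m and y of tip_right in the frame of card_edge below -0.004 m) or (y of tip_left in the frame of card_edge below -0.004 m and y of tip_right in the frame of card_edge above 0.004 m)) and z of tip_left in the frame of card_edge between -0.035 and 0.045 m and z of tip_right in the frame of card_edge between -0.035 and 0.045 m and contact force between each of clip, the arm and card_stand below 0.3 N and contact force between the fingers and clip above 2 N and linear speed of clip below 0.02 m/s and angle between card_stand's own z axis and vertical below 0.05 rad); the arm keeps its last pose, push and grip.
It fails at once if the card stand is shifted more than 15 mm (distance of card_stand from where it was at the start of the episode above 0.015 m).
It fails at once if the small clip, salt jar, tumbler or spice jar is shifted more than 25 mm (distance of any of small_clip, salt, tumbler, spice_jar from where it was at the start of the episode above 0.025 m).
It also fails if it takes over 56 s, if anything falls off the work surface, if the arm or the gripper's body presses on something with over 40 N, if the wrist force passes 120 N, or if a joint passes its speed limit or range.

## Working session

There is one attempt and no reset: what is moved stays moved. The work goes in short steps, Python scripts to look and compute and a tool call to move; the robot and the scene stay as the last step left them, time stands still between calls to the robot, and variables do not carry over. Pictures are saved under pics/ and viewed, about 8 in all and at most 12, crops included, and the job is handed in when it is done.

Besides the shell and the picture viewer there is one more tool, called after "Request:" as name(argument=value, ...) on one line, values as JSON. jog_arm: Moves the arm, as the interface text tells. Its arguments: {"type":"object","properties":{"rows":{"type":"array","items":{"type":"array","items":{"type":"number"}}},"force":{"type":"number"}},"required":["rows"]}

```bash
ls; mkdir -p pics; python3 - <<'E'
from workcell import monitor, imaging, bot
import cv2, numpy as np
np.set_printoptions(precision=4,suppress=True)
for n in ("scene","top"):
    im=imaging.read_camera(n); cv2.imwrite(f"pics/{n}0.png",im)
    p=imaging.camera_params(n); print(n,p["fx"],p["fy"],p["cx"],p["cy"]); print(np.array(p["T"]))
print(monitor.read_state()); print(dir(bot))
E
```

```text
pics
scene 391.0367089811214 391.0367089811214 278.0004935917692 214.2664700454857
[[-0.5832  0.4898 -0.648   1.0891]
 [ 0.8123  0.3614 -0.4578  0.3341]
 [ 0.01   -0.7934 -0.6086  0.59  ]
 [ 0.      0.      0.      1.    ]]
top 439.7098054144283 439.7098054144283 279.94026099369063 201.09146771492578
[[ 0.0155 -0.9922  0.1238  0.422 ]
 [-0.9998 -0.0172 -0.0125 -0.0016]
 [ 0.0145 -0.1235 -0.9922  1.1535]
 [ 0.      0.      0.      1.    ]]
{'time': 0.1, 'q': array([ 1.1091,  0.2647,  1.6053,  0.    ,  1.2737, -0.0369]), 'joint_vel': array([-0.0013, -0.0022, -0.0041, -0.0003,  0.0004,  0.0008]), 'joint_torque': array([ -0.0001, -51.6706, -36.8589,  -0.0001,   0.0062,   0.    ]), 'tool_pos': array([0.2779, 0.6144, 0.2301]), 'tcp_rot': array([ 0.3317,  1.5455, -0.3348]), 'wrist_force': array([-0.2014,  0.3412,  0.6281]), 'torque': array([-0.0352, -0.0222, -0.0371]), 'width': 0.9986024661741493}
['MotionError', '__class__', '__delattr__', '__dict__', '__dir__', '__doc__', '__eq__', '__format__', '__ge__', '__getattribute__', '__getstate__', '__gt__', '__hash__', '__init__', '__init_subclass__', '__le__', '__lt__', '__module__', '__ne__', '__new__', '__reduce__', '__reduce_ex__', '__repr__', '__setattr__', '__sizeof__', '__str__', '__subclasshook__', '__weakref__', 'pinch_z']
```

View pics/top0.png

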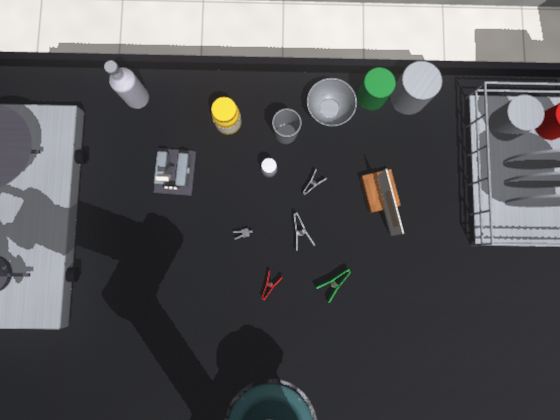

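View pics/scene0.png

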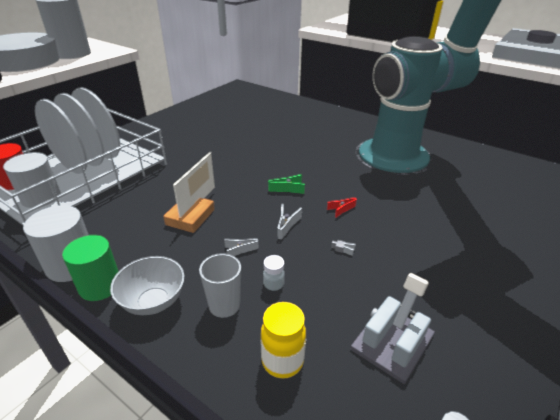

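The top view shows the large steel clip at about (302,232), a smaller one at (315,182), the binder clip at (243,233), the card stand at (385,195), and the counter at (175,172) with its lever. In the scene view the clip is at (289,220), the card's free edge at about (178,200), and the lever pad at (415,284). I'll zoom in on these next.

```bash
python3 - <<'E'
import cv2,numpy as np
t=cv2.imread("pics/top0.png"); s=cv2.imread("pics/scene0.png")
def c(im,x,y,w,h,k): return cv2.resize(im[y:y+h,x:x+w],None,fx=k,fy=k,interpolation=cv2.INTER_CUBIC)
A=c(t,280,195,50,65,4.6); B=c(t,355,150,60,90,3.3); C=c(t,145,140,60,65,4.6)
D=c(s,262,195,60,50,4.6); E=c(s,345,265,100,110,2.7); F=c(s,155,145,70,90,3.3)
W=np.zeros((600,800,3),np.uint8)
for im,x,y in((A,0,0),(B,250,0),(C,500,0),(D,0,300),(F,280,300),(E,520,303)):
    h,w=im.shape[:2];h=min(h,600-y);w=min(w,800-x);W[y:y+h,x:x+w]=im[:h,:w]
cv2.imwrite("pics/crops.png",W)
E
```

```text
(no output)
```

View pics/crops.png

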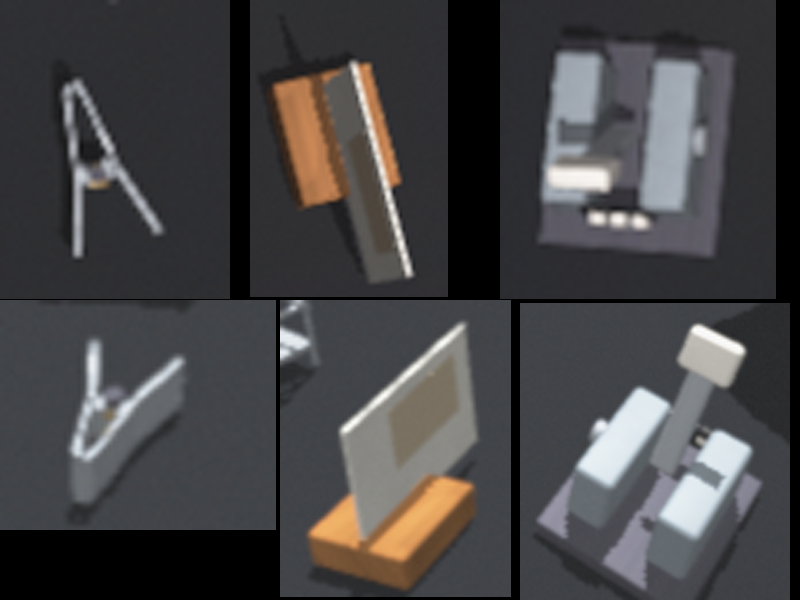

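The crops show the following, converted to full top-image pixels at 4.6x and 3.3x:
- **Clip:** tips at (295.6,212.8), pin at (301.1,232.4), tails ending at (297,250.4) and (314.3,245.4).
- **Card top edge:** runs from (403.2,233.3) at the free end to (386.2,168.8).
- **Lever pad:** around (163.5,178) in the top view and (416,284) in the scene view.

Next I'll cast rays.

```bash
cat > h.py <<'E'
import numpy as np, cv2
from workcell import monitor, imaging, bot
from scipy.spatial.transform import Rotation as R
np.set_printoptions(precision=4,suppress=True)
P={n:imaging.camera_params(n) for n in("scene","top")}
def ray(n,u,v):
    p=P[n];T=np.array(p["T"]);d=T[:3,:3]@[(u-p["cx"])/p["fx"],(v-p["cy"])/p["fy"],1];return T[:3,3],d/np.linalg.norm(d)
def onz(n,u,v,z):
    o,d=ray(n,u,v);return (o+d*(z-o[2])/d[2])
def tri(a,b):
    (o1,d1),(o2,d2)=ray("top",*a),ray("scene",*b)
    s=np.linalg.lstsq(np.c_[d1,-d2],o2-o1,rcond=None)[0];p,q=o1+s[0]*d1,o2+s[1]*d2
    return (p+q)/2,np.linalg.norm(p-q)
def proj(n,X):
    p=P[n];c=np.linalg.inv(np.array(p["T"]))@np.r_[X,1];return c[0]/c[2]*p["fx"]+p["cx"],c[1]/c[2]*p["fy"]+p["cy"]
def local(target,yaw=None):
    """shift of TCP to target in tool axes, plus turn for tool-down with tool y at angle yaw (mod pi)"""
    s=monitor.read_state();r=R.from_rotvec(s["tcp_rot"]);M=r.as_matrix()
    out=[M.T@(np.array(target)-s["tool_pos"])]
    if yaw is not None:
        x=np.array([0,0,-1.]);best=None
        for k in(0,np.pi):
            y=np.array([np.cos(yaw+k),np.sin(yaw+k),0]);D=np.c_[x,y,np.cross(x,y)]
            t=(r.inv()*R.from_matrix(D)).as_rotvec()
            if best is None or np.linalg.norm(t)<np.linalg.norm(best):best=t
        out.append(best)
    return out
E
python3 - <<'E'
from h import *
g=lambda name,p,q:print(name,p,q)
f=lambda x,y:(280+x/4.6,195+y/4.6)
tip,pin,ta,tb=[onz("top",*f(*p),.03) for p in((72,82),(97,172),(78,255),(158,232))]
print("clip tip/pin/tails",tip,pin,ta,tb,"len",np.linalg.norm(tip-pin),np.linalg.norm(ta-tb))
m=(ta+tb)/2
for a,b in((m,tip),(pin,tip),(m,pin)): print("dir",np.degrees(np.arctan2(*(b-a)[[1,0]])))
fB=lambda x,y:(355+(x-250)/3.3,150+y/3.3)
e,w=[onz("top",*fB(*p),.118) for p in((409,275),(353,62))]
print("card",e,w,np.linalg.norm(e-w),np.degrees(np.arctan2(*(w-e)[[1,0]])))
fF=lambda x,y:(155+(x-280)/3.3,145+(y-300)/3.3)
print("card edge scene",onz("scene",*fF(466,325),.118),onz("scene",*fF(342,432),.118))
fC=lambda x,y:(145+(x-500)/4.6,140+y/4.6)
cs=np.array([onz("top",*fC(*p),.006) for p in((560,40),(735,50),(715,255),(540,240))]);print("plate",cs,cs.mean(0))
for i in range(4):print(np.linalg.norm(cs[i]-cs[i-1]),np.degrees(np.arctan2(*(cs[i]-cs[i-1])[[1,0]])))
print("lever",tri(fC(585,173),(345+(712-520)/2.7,265+(355-303)/2.7)))
print("smallclip",onz("top",243,233,.01),"grey2",onz("top",315,182,.02),"salt",onz("top",269,165,.06),"tumbler top",onz("top",287,121,.1),"spice top",onz("top",224,110,.11))
s=monitor.read_state();print(R.from_rotvec(s["tcp_rot"]).as_matrix())
E
```

```text
clip tip/pin/tails [ 0.5325 -0.0566  0.03  ] [ 0.4825 -0.071   0.03  ] [ 0.4365 -0.061   0.03  ] [ 0.4499 -0.1051  0.03  ] len 0.05200096551343856 0.046138039367647043
dir 16.51509635995215
dir 16.126758564068698
dir 17.00656040642192
card [ 0.4795 -0.3069  0.118 ] [ 0.6338 -0.2689  0.118 ] 0.1589441920159329 13.821083791734898
card edge scene [ 0.4801 -0.3014  0.118 ] [ 0.6364 -0.2657  0.118 ]
plate [[0.6999 0.3102 0.006 ]
 [0.6959 0.2091 0.006 ]
 [0.5761 0.2158 0.006 ]
 [0.583  0.3157 0.006 ]] [0.6387 0.2627 0.006 ]
0.11703028246924516 -2.7307937304234327
0.10116072307446176 -92.2588371455305
0.1199931581148345 176.78893446725536
0.10017403105098063 86.05347256314272
lever (array([0.6028, 0.2654, 0.1152]), np.float64(0.002703927009241369))
smallclip [0.4795 0.0785 0.01  ] grey2 [ 0.6153 -0.1068  0.02  ] salt [0.6499 0.0137 0.06  ] tumbler top [ 0.7531 -0.0292  0.1   ] spice top [0.7747 0.1258 0.11  ]
[[-0.0009  0.4121  0.9111]
 [-0.0018  0.9111 -0.4121]
 [-1.     -0.002  -0.0001]]
```

```bash
python3 -c "
from h import *
print(local([.54,.269,.2],np.radians(87)))"
```

```text
[array([ 0.0304, -0.2066,  0.3812]), array([-0.3724, -0.0005,  0.002 ])]
```

Request:
jog_arm(rows=[[0.03,-0.207,0.381,-0.372,0,0.002,0],[0.03,-0.207,0.381,-0.372,0,0.002,0],[0.03,-0.207,0.381,-0.372,0,0.002,0],[0.03,-0.207,0.381,-0.372,0,0.002,0],[0.03,-0.207,0.381,-0.372,0,0.002,0],[0.03,-0.207,0.381,-0.372,0,0.002,0],[0.03,-0.207,0.381,-0.372,0,0.002,0],[0.03,-0.207,0.381,-0.372,0,0.002,0],[0.03,-0.207,0.381,-0.372,0,0.002,0],[0.03,-0.207,0.381,-0.372,0,0.002,0],[0.03,-0.207,0.381,-0.372,0,0.002,0],[0.03,-0.207,0.381,-0.372,0,0.002,0],[0.03,-0.207,0.381,-0.372,0,0.002,0],[0.03,-0.207,0.381,-0.372,0,0.002,0]])

```text
time: 1.5
tool_pos: [0.539, 0.2699, 0.2005]
tcp_rot: [0.04, 1.571, -0.04]
wrist_force: [-0.7, 0.0, 0.1]
width: -0.001
```

Request:
jog_arm(rows=[[0.05,0,0,0,0,0,0],[0.1,0,0,0,0,0,0],[0.1,0,0,0,0,0,0],[0.1,0,0.02,0,0,0,0],[0.1,0,0.035,0,0,0,0],[0.1,0,0.05,0,0,0,0],[0.1,0,0.065,0,0,0,0],[0.1,0,0.08,0,0,0,0],[0.1,0,0.09,0,0,0,0],[0.1,0,0.095,0,0,0,0],[0.1,0,0.095,0,0,0,0]])

```text
time: 2.6
tool_pos: [0.6346, 0.2654, 0.1017]
tcp_rot: [0.041, 1.57, -0.039]
wrist_force: [-2.3, -0.1, 1.6]
width: -0.002
```

Request:
jog_arm(rows=[[0,0,0.004,0,0,0,0],[0,0,0.008,0,0,0,0],[0,0,0.011,0,0,0,0],[0,0,0.014,0,0,0,0],[0,0,0.014,0,0,0,0]])

```text
time: 3.1
tool_pos: [0.6483, 0.2645, 0.101]
tcp_rot: [0.041, 1.571, -0.04]
wrist_force: [-4.3, 0.1, -2.3]
width: 0.002
```

```bash
python3 - <<'E'
from h import *
a=imaging.read_camera("top")[130:210,120:220];b=imaging.read_camera("scene")[235:385,330:450]
A=cv2.resize(a,None,fx=4,fy=4,interpolation=2);B=cv2.resize(b,None,fx=3,fy=3,interpolation=2)
W=np.zeros((450,780,3),np.uint8);W[:320,:400]=A;W[:450,410:770]=B;cv2.imwrite("pics/lev1.png",W);print(monitor.read_state()["wrist_force"])
E
```

```text
[-4.3871 -0.0114 -1.3755]
```

View pics/lev1.png

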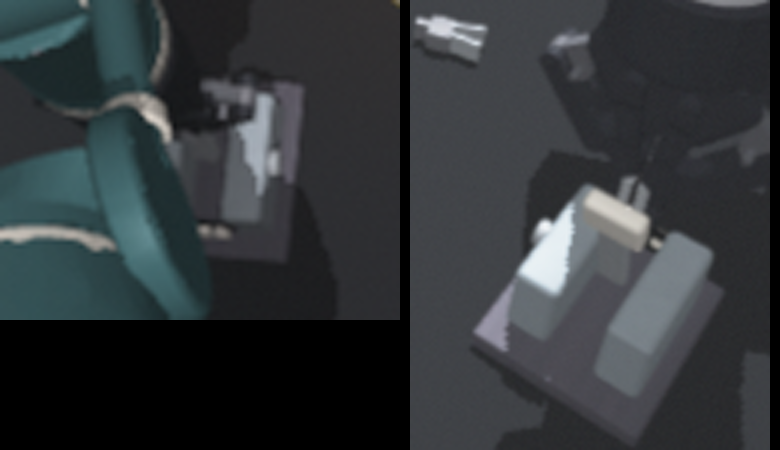

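The scene crop shows the pad, at about (615,220), pushed past vertical and leaning away from the fingers. I'll press on until the force rises at the stop.

Request:
jog_arm(rows=[[0,0,0.003,0,0,0,0],[0,0,0.005,0,0,0,0],[0,0,0.005,0,0,0,0]])

```text
time: 3.5
tool_pos: [0.653, 0.2642, 0.1009]
tcp_rot: [0.041, 1.572, -0.04]
wrist_force: [-3.9, 0.1, -1.5]
width: 0.0
```

Request:
jog_arm(rows=[[0,0,0.002,0,0,0,0],[0,0,0.004,0,0,0,0],[0,0,0.004,0,0,0,0]])

```text
time: 3.8
tool_pos: [0.6539, 0.2641, 0.1005]
tcp_rot: [0.04, 1.579, -0.041]
wrist_force: [-12.6, -0.0, 2.4]
width: -0.003
```

The force jumped from 4 N to 12.6 N and motion stalled, so the lever is on its stop. I'll back off slowly and clear it.

Request:
jog_arm(rows=[[0,0,0.004,0,0,0,0],[0,0,-0.02,0,0,0,0],[0,0,-0.04,0,0,0,0],[0,0,-0.06,0,0,0,0],[0,0,-0.08,0,0,0,0],[0,0,-0.1,0,0,0,0],[0,0,-0.12,0,0,0,0],[-0.05,0,-0.14,0,0,0,0],[-0.1,0,-0.14,0,0,0,0],[-0.1,0,-0.14,0,0,0,100]])

```text
time: 4.8
tool_pos: [0.5212, 0.274, 0.212]
tcp_rot: [0.046, 1.56, -0.034]
wrist_force: [0.9, 0.4, 1.4]
width: 0.157
```

```bash
python3 - <<'E'
from h import *
b=imaging.read_camera("scene")[235:385,330:450]
cv2.imwrite("pics/lev2.png",cv2.resize(b,None,fx=3,fy=3,interpolation=2))
# pad position by colour
for n,sl in(("scene",(slice(235,340),slice(380,450))),):
    im=imaging.read_camera(n)[sl].astype(int); m=(im[...,2]>190)&(im[...,2]-im[...,0]>15)
    v,u=np.nonzero(m);print(u.mean()+380,v.mean()+235,len(u))
im=cv2.imread("pics/scene0.png")[235:340,380:450].astype(int);m=(im[...,2]>190)&(im[...,2]-im[...,0]>15);v,u=np.nonzero(m);print("before",u.mean()+380,v.mean()+235,len(u))
# clip axis u=(cos,sin)16.5deg ; pin; grip 36 behind (shut)
a=np.radians(16.5);d=np.array([np.cos(a),np.sin(a)]);pin=np.array([.4825,-.071])
g=pin-.036*d;print("grip",g,local([*g,.12],a+np.pi/2))
E
```

```text
nan nan 0
before nan nan 0
grip [ 0.448  -0.0812] [array([ 0.0849, -0.3573, -0.0525]), array([-0.3393,  0.0025, -0.0035])]<stdin>:7: RuntimeWarning: Mean of empty slice.
  ret = ret.dtype.type(ret / rcount)
<stdin>:8: RuntimeWarning: Mean of empty slice.
```

Request:
jog_arm(rows=[[0,-0.05,-0.052,-0.1,0.002,-0.003,100],[0,-0.1,-0.052,-0.2,0.002,-0.003,100],[0.06,-0.357,-0.052,-0.339,0.002,-0.003,100],[0.06,-0.357,-0.052,-0.339,0.002,-0.003,100],[0.06,-0.357,-0.052,-0.339,0.002,-0.003,100],[0.06,-0.357,-0.052,-0.339,0.002,-0.003,100],[0.06,-0.357,-0.052,-0.339,0.002,-0.003,100],[0.06,-0.357,-0.052,-0.339,0.002,-0.003,100],[0.06,-0.357,-0.052,-0.339,0.002,-0.003,100],[0.06,-0.357,-0.052,-0.339,0.002,-0.003,100],[0.06,-0.357,-0.052,-0.339,0.002,-0.003,100],[0.06,-0.357,-0.052,-0.339,0.002,-0.003,100]])

```text
time: 6.1
tool_pos: [0.4489, -0.0801, 0.145]
tcp_rot: [-0.227, 1.558, 0.227]
wrist_force: [1.0, -0.2, -0.2]
width: 1.002
```

```bash
python3 - <<'E'
from h import *
im=imaging.read_camera("scene");cv2.imwrite("pics/s2.png",im)
a=im[150:290,230:370];b=im[245:385,330:450]
W=np.zeros((560,800,3),np.uint8);W[:420,:420]=cv2.resize(a,None,fx=3,fy=3,interpolation=2);W[:420,430:790]=cv2.resize(b,None,fx=3,fy=3,interpolation=2);cv2.imwrite("pics/s2c.png",W)
print(local([.448,-.0812,.05],np.radians(106.5)))
E
```

```text
[array([ 0.0951, -0.0009, -0.0013]), array([ 0.0016,  0.0011, -0.0003])]
```

View pics/s2c.png

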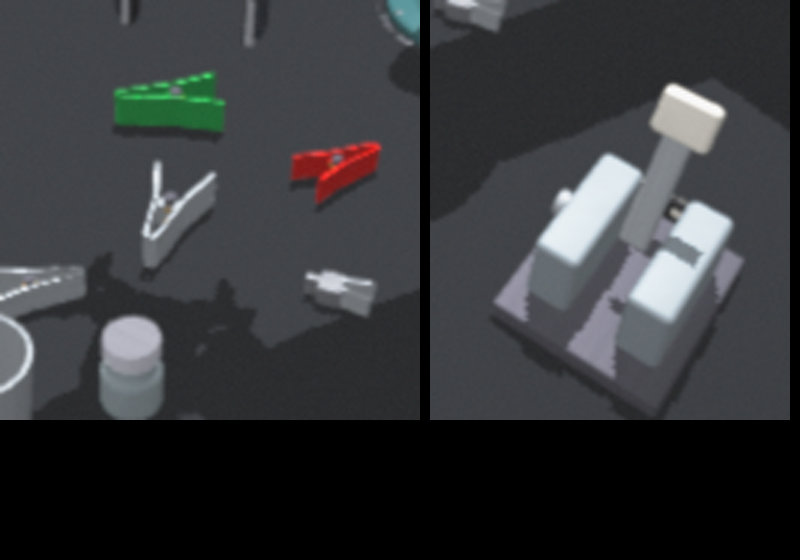

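The lever pad is back at its rest pose, at crop (687,118). The clip lies undisturbed at crop (170,205) with its tails under the fingers. I'll cross-check the clip position in the scene view, then descend.

```bash
python3 - <<'E'
from h import *
f=lambda x,y:onz("scene",230+x/3,150+y/3,.03)[:2]
print("pin",f(168,200),"tip",f(147,234),"tails",f(158,164),f(214,175))
E
```

```text
pin [ 0.4892 -0.0667] tip [ 0.5327 -0.0557] tails [ 0.4549 -0.1004] [ 0.4405 -0.0557]
```

Request:
jog_arm(rows=[[0.04,-0.001,-0.001,0.001,0.001,0,100],[0.08,-0.001,-0.001,0.001,0.001,0,100],[0.11,-0.001,-0.001,0.001,0.001,0,100],[0.13,-0.001,-0.001,0.001,0.001,0,100],[0.14,-0.001,-0.001,0.001,0.001,0,100],[0.14,-0.001,-0.001,0.001,0.001,0,100],[0.14,-0.001,-0.001,0.001,0.001,0,100]], force=20)

```text
time: 6.85
tool_pos: [0.4494, -0.081, 0.006]
tcp_rot: [-0.227, 1.557, 0.227]
wrist_force: [0.2, -0.1, 0.7]
width: 1.0
```

Request:
jog_arm(rows=[[0.002,0.001,-0.002,0,0,0,100],[0.002,0.001,-0.002,0,0,0,60],[0.002,0.001,-0.002,0,0,0,50],[0.002,0.001,-0.002,0,0,0,40],[0.002,0.001,-0.002,0,0,0,20],[0.002,0.001,-0.002,0,0,0,0],[0.002,0.001,-0.002,0,0,0,0],[0.002,0.001,-0.002,0,0,0,0],[0.002,0.001,-0.002,0,0,0,0],[0.002,0.001,-0.002,0,0,0,0]], force=20)

```text
time: 7.85
tool_pos: [0.4482, -0.0809, 0.0053]
tcp_rot: [-0.228, 1.556, 0.226]
wrist_force: [-2.2, -0.0, 8.9]
width: 0.302
```

The width of 0.302 is 25.7 mm, so the clip is fully squeezed. I'll lift it and look.

Request:
jog_arm(rows=[[-0.01,0,0,0,0,0,0],[-0.03,0,0,0,0,0,0],[-0.06,0,0,0,0,0,0],[-0.06,0,0,0,0,0,0],[-0.06,0,0,0,0,0,0]])

```text
time: 8.35
tool_pos: [0.4488, -0.0812, 0.0664]
tcp_rot: [-0.228, 1.553, 0.225]
wrist_force: [0.5, -0.0, -0.6]
width: 0.296
```

```bash
python3 - <<'E'
from h import *
s=imaging.read_camera("scene");t=imaging.read_camera("top")
W=np.zeros((420,800,3),np.uint8);W[:420,:420]=cv2.resize(s[120:260,230:370],None,fx=3,fy=3,interpolation=2);W[:360,430:790]=cv2.resize(t[160:280,250:370],None,fx=3,fy=3,interpolation=2);cv2.imwrite("pics/lift.png",W)
print(monitor.read_state())
E
```

```text
{'time': 8.45, 'q': array([-0.2337,  0.0177,  2.2201,  0.0003,  0.902 , -2.094 ]), 'joint_vel': array([0.0006, 0.0144, 0.0091, 0.001 , 0.0013, 0.0007]), 'joint_torque': array([ -0.0069, -32.2507, -31.2588,   0.0132,  -0.094 ,   0.0003]), 'tool_pos': array([ 0.4471, -0.0808,  0.0647]), 'tcp_rot': array([-0.2273,  1.5571,  0.2266]), 'wrist_force': array([-0.5765,  0.7091, -0.3009]), 'torque': array([0.0033, 0.0486, 0.0307]), 'width': 0.29545562380398155}
```

View pics/lift.png

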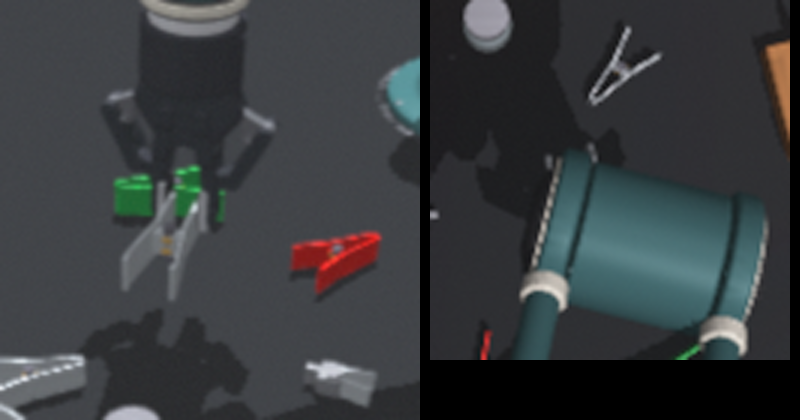

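The clip is held open at about 31 mm. In the scene crop its tips are at (123,262) and (170,270), and in the top crop at (549,160) and (592,152). I'll locate the tips relative to the TCP and plan the card approach.

```bash
python3 - <<'E'
from h import *
s=monitor.read_state();M=R.from_rotvec(s["tcp_rot"]).as_matrix()
L,e1=tri((250+119/3,160+160/3),(230+170/3,120+270/3));Rr,e2=tri((250+162/3,160+152/3),(230+123/3,120+262/3))
for p in(L,Rr,(L+Rr)/2):print(p,M.T@(p-s["tool_pos"]),e1,e2)
for n,p in (("top",((289.7,213.3),(304,210.7))),("scene",((286.7,210),(271,207.3)))):
  for z in (.095,): print(n,[onz(n,*q,z) for q in p])
# approach: tip 25 mm short of edge
a=np.radians(13.5);d=np.array([np.cos(a),np.sin(a)]);E=np.array([.480,-.304])
for k in(-.03,.022):
  g=E+(k-.088)*d; print(k,g,local([*g,.075],a+np.pi/2))
E
```

```text
[ 0.5261 -0.04    0.0835] [-0.0187  0.0166  0.0873] 0.0014475941923412184 0.0024213911824548556
[ 0.5339 -0.0756  0.0796] [-0.0148 -0.0199  0.0847] 0.0014475941923412184 0.0024213911824548556
[ 0.53   -0.0578  0.0815] [-0.0167 -0.0016  0.086 ] 0.0014475941923412184 0.0024213911824548556
top [array([ 0.5247, -0.039 ,  0.095 ]), array([ 0.5316, -0.0736,  0.095 ])]
scene [array([ 0.5391, -0.0321,  0.095 ]), array([ 0.5511, -0.0644,  0.095 ])]
-0.03 [ 0.3653 -0.3315] [array([-0.0105, -0.217 , -0.15  ]), array([0.0536, 0.0017, 0.0006])]
0.022 [ 0.4158 -0.3194] [array([-0.0104, -0.2198, -0.0981]), array([0.0536, 0.0017, 0.0006])]
```

Request:
jog_arm(rows=[[-0.004,-0.02,-0.014,0.005,0,0,0],[-0.004,-0.045,-0.031,0.01,0,0,0],[-0.004,-0.07,-0.048,0.02,0,0,0],[-0.004,-0.095,-0.066,0.03,0,0,0],[-0.004,-0.12,-0.083,0.04,0,0,0],[-0.004,-0.145,-0.1,0.05,0,0,0],[-0.004,-0.17,-0.118,0.054,0.002,0,0],[-0.004,-0.195,-0.135,0.054,0.002,0,0],[-0.004,-0.21,-0.145,0.054,0.002,0,0],[-0.004,-0.217,-0.15,0.054,0.002,0,0],[-0.004,-0.217,-0.15,0.054,0.002,0,0],[-0.004,-0.217,-0.15,0.054,0.002,0,0]])

```text
time: 9.65
tool_pos: [0.3696, -0.3257, 0.0678]
tcp_rot: [-0.184, 1.574, 0.172]
wrist_force: [-0.3, -0.9, -0.1]
width: 0.296
```

```bash
python3 - <<'E'
from h import *
s=imaging.read_camera("scene");t=imaging.read_camera("top")
W=np.zeros((480,800,3),np.uint8);W[:480,:400]=cv2.resize(s[110:230,140:240],None,fx=4,fy=4,interpolation=2);W[:480,400:800]=cv2.resize(t[160:280,340:440],None,fx=4,fy=4,interpolation=2);cv2.imwrite("pics/pre.png",W)
st=monitor.read_state();print(st["tool_pos"],st["tcp_rot"],st["width"],st["time"])
E
```

```text
[ 0.3698 -0.3257  0.0681] [-0.1854  1.5739  0.1723] 0.29271132988306564 9.75
```

View pics/pre.png

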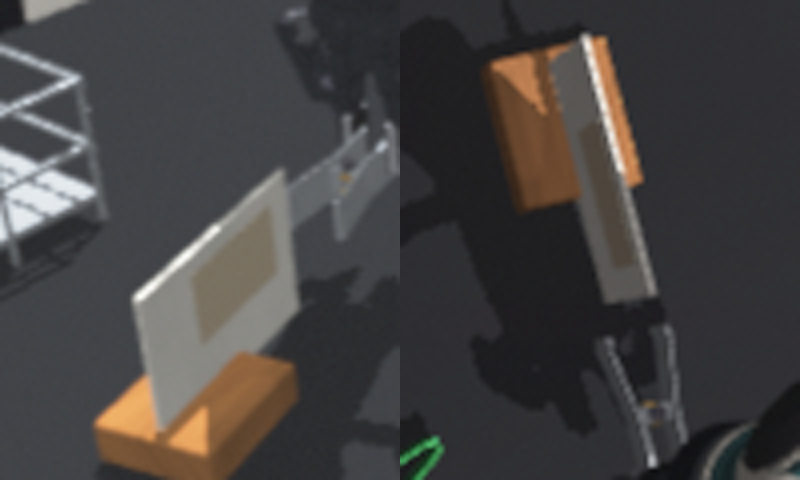

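The clip sits just short of the card. In the top crop the tips are at (605,340) and (665,328) and the card's free top corner is at (655,293). In the scene crop the near jaw tip top is at (335,196). I'll compute the offset within the top view, so its bias cancels.

```bash
python3 - <<'E'
from h import *
s=monitor.read_state();M=R.from_rotvec(s["tcp_rot"]).as_matrix()
f=lambda x,y:(340+(x-400)/4,160+y/4)
e=onz("top",*f(654,293),.118);w=onz("top",*f(585,38),.118);d=(w-e)/np.linalg.norm(w-e);n=np.array([-d[1],d[0],0])
print("edge",e,"bottom check",onz("top",*f(608,303),.015),"dir",np.degrees(np.arctan2(d[1],d[0])))
for zt in(.083,.093):
  tl,tr=onz("top",*f(605,340),zt),onz("top",*f(665,328),zt)
  m=(tl+tr)/2
  for p in(tl,tr,m):print(zt,p,"along",(p-e)@d,"lat",(p-e)@n)
print("tri jaw",tri(f(605,340),(140+335/4,110+196/4)))
fs=lambda x,y:onz("scene",140+x/4,110+y/4,.118)
print("scene edge",fs(285,170),fs(135,298),onz("scene",140+335/4,110+196/4,.088))
print("tool z dir",np.degrees(np.arctan2(M[1,2],M[0,2])), "tool x",M[:,0], "edge in tool",M.T@(e-s["tool_pos"]),M.T@d)
E
```

```text
edge [ 0.4797 -0.3076  0.118 ] bottom check [ 0.4784 -0.308   0.015 ] dir 14.235629404025396
0.083 [ 0.4526 -0.2875  0.083 ] along -0.021307718184589337 lat 0.0261693311818124
0.083 [ 0.4604 -0.3243  0.083 ] along -0.02273764790585396 lat -0.011415829862922718
0.083 [ 0.4565 -0.3059  0.083 ] along -0.022022683045221647 lat 0.00737675065944484
0.093 [ 0.4523 -0.2848  0.093 ] along -0.020928061531543477 lat 0.028828369680114676
0.093 [ 0.4601 -0.3213  0.093 ] along -0.022344633140355844 lat -0.008405678439063863
0.093 [ 0.4562 -0.303   0.093 ] along -0.02163634733594966 lat 0.010211345620525406
tri jaw (array([ 0.4529, -0.2858,  0.0925]), np.float64(0.002103734577120678))
scene edge [ 0.48   -0.3019  0.118 ] [ 0.6351 -0.2673  0.118 ] [ 0.4474 -0.2926  0.088 ]
tool z dir 13.031152526476617 tool x [-0.0095 -0.0094 -0.9999] edge in tool [-0.0511 -0.0075  0.1105] [-0.0115  0.0209  0.9997]
```

Request:
jog_arm(rows=[[0,-0.004,0,0,0,0,0],[0,-0.0085,0,0,0,0,0],[0,-0.0085,0,0,0,0,0],[0,-0.0085,0.005,0,0,0,0],[0,-0.0085,0.01,0,0,0,0],[0,-0.0085,0.015,0,0,0,0],[0,-0.0085,0.015,0,0,0,0]])

```text
time: 10.45
tool_pos: [0.3871, -0.3306, 0.0681]
tcp_rot: [-0.186, 1.573, 0.173]
wrist_force: [0.8, -0.6, -0.3]
width: 0.299
```

```bash
python3 - <<'E'
from h import *
s=imaging.read_camera("scene");t=imaging.read_camera("top")
W=np.zeros((480,800,3),np.uint8);W[:480,:400]=cv2.resize(s[110:190,170:237],(400,480),interpolation=2);W[:480,400:800]=cv2.resize(t[200:280,360:427],(400,480),interpolation=2);cv2.imwrite("pics/pre2.png",W)
st=monitor.read_state();print(st["tool_pos"],st["tcp_rot"],st["width"],st["time"])
E
```

```text
[ 0.3865 -0.3305  0.0679] [-0.1856  1.5741  0.1728] 0.29251518900486495 10.55
```

View pics/pre2.png

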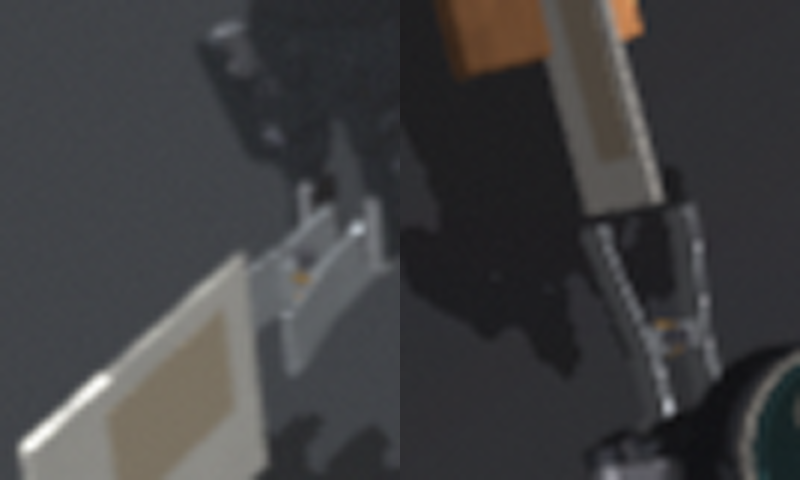

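In the top crop the tips at (590,224) and (690,208) straddle the card centrally: both midpoints fall at about column 400 in the full image, with the tips about 5 mm short of the edge. I'll go forward 27 mm.

Request:
jog_arm(rows=[[0,0,0.005,0,0,0,0],[0,0,0.01,0,0,0,0],[0,0,0.015,0,0,0,0],[0,0,0.02,0,0,0,0],[0,0.0005,0.025,0,0,0,0],[0,0.0005,0.027,0,0,0,0],[0,0.0005,0.027,0,0,0,0],[0,0.0005,0.027,0,0,0,0],[0,0.0005,0.027,0,0,0,0]])

```text
time: 11.45
tool_pos: [0.4125, -0.3239, 0.0675]
tcp_rot: [-0.185, 1.574, 0.173]
wrist_force: [-0.5, -0.0, -1.2]
width: 0.294
```

```bash
python3 - <<'E'
from h import *
s=imaging.read_camera("scene");t=imaging.read_camera("top")
W=np.zeros((480,800,3),np.uint8);W[:480,:400]=cv2.resize(s[110:190,170:237],(400,480),interpolation=2);W[:480,400:800]=cv2.resize(t[200:280,360:427],(400,480),interpolation=2);cv2.imwrite("pics/fin.png",W)
st=monitor.read_state();print(st["tool_pos"],st["tcp_rot"],st["width"],st["time"],st["wrist_force"])
E
```

```text
[ 0.4125 -0.3239  0.0676] [-0.1853  1.5742  0.1726] 0.29301584378595597 11.55 [0.7773 0.3358 0.014 ]
```

View pics/fin.png

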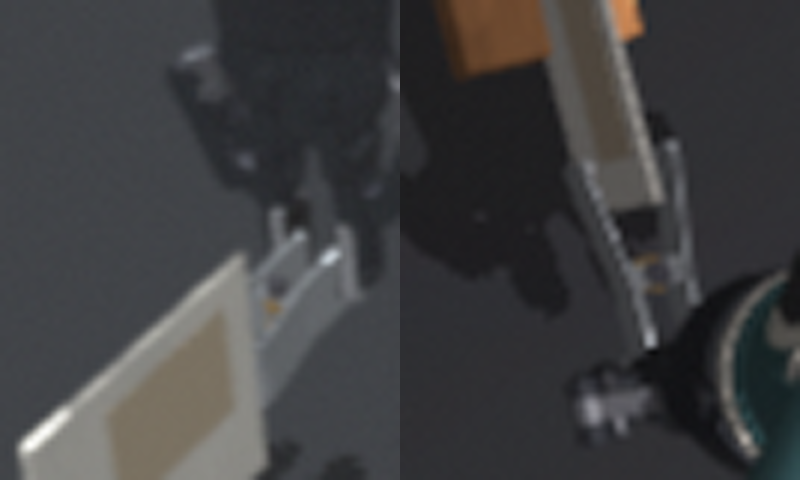

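The top view shows the jaws straddling the card: tips at crop (583,163) and (672,143), edge at (657,203). In the scene view the near jaw's tip, at (261,375), coincides visually with the card edge. To check centring I'll triangulate with a per-view bias correction from the card corners.

```bash
python3 - <<'E'
from h import *
from scipy.optimize import least_squares
ft=lambda x,y:np.array((360+(x-400)/5.97,200+y/6)); fs=lambda x,y:np.array((170+x/5.97,110+y/6))
obs={"top":(ft(657,203),ft(590,215)),"scene":(fs(244,253),np.array((215.,186.5)))}
zs=(.118,.015)
r=lambda e:np.concatenate([np.subtract(proj(n,[*e,z]),obs[n][i]) for n in obs for i,z in enumerate(zs)])
s=least_squares(r,[.48,-.304]);E=s.x;print("edge",E,s.fun)
b={n:np.mean([obs[n][i]-proj(n,[*E,z]) for i,z in enumerate(zs)],0) for n in obs};print(b)
a=np.radians(13.6);d=np.array([np.cos(a),np.sin(a)]);n_=np.array([-d[1],d[0]])
def rel(p):return "along %.4f lat %.4f z %.4f"%((p[:2]-E)@d,(p[:2]-E)@n_,p[2])
for tl in(ft(585,165),ft(578,165)):
  p,e=tri(tl-b["top"],fs(261,374)-b["scene"]);print("left",rel(p),e)
for z in(.083,.088,.093):
  print(z,[rel(onz("top",*(ft(*q)-b["top"]),z)) for q in((585,165),(578,165),(672,143))],rel(onz("scene",*(fs(261,374)-b["scene"]),z)))
t=monitor.read_state();M=R.from_rotvec(t["tcp_rot"]).as_matrix()
print("tcp",rel(t["tool_pos"]),"ideal tips",rel(t["tool_pos"]+.088*M[:,2]+.0155*M[:,1]),rel(t["tool_pos"]+.088*M[:,2]-.0155*M[:,1]))
E
```

```text
edge [ 0.4779 -0.3059] [-0.2425  0.1706 -0.6087  0.1278 -0.214  -0.4613 -0.6663 -0.2687]
{'top': array([ 0.4256, -0.1492]), 'scene': array([0.4401, 0.365 ])}
left along 0.0206 lat 0.0135 z 0.0741 0.002035644863427388
left along 0.0217 lat 0.0154 z 0.0749 0.00022065438891938455
0.083 ['along 0.0210 lat 0.0149 z 0.0830', 'along 0.0216 lat 0.0177 z 0.0830', 'along 0.0219 lat -0.0222 z 0.0830'] along 0.0331 lat 0.0226 z 0.0830
0.088 ['along 0.0210 lat 0.0163 z 0.0880', 'along 0.0216 lat 0.0191 z 0.0880', 'along 0.0218 lat -0.0207 z 0.0880'] along 0.0401 lat 0.0271 z 0.0880
0.093 ['along 0.0210 lat 0.0177 z 0.0930', 'along 0.0216 lat 0.0205 z 0.0930', 'along 0.0218 lat -0.0192 z 0.0930'] along 0.0471 lat 0.0316 z 0.0930
tcp along -0.0678 lat -0.0021 z 0.0676 ideal tips along 0.0203 lat 0.0125 z 0.0664 along 0.0200 lat -0.0185 z 0.0667
```

Both views agree the clip sits about 2–4 mm too far to −y, though still clear of the card. I'll centre it with a 3 mm shift, settle, and check.

Request:
jog_arm(rows=[[0,0.0015,0,0,0,0,0],[0,0.003,0.0005,0,0,0,0],[0,0.003,0.001,0,0,0,0],[0,0.003,0.001,0,0,0,0],[0,0.003,0.001,0,0,0,0],[0,0.003,0.001,0,0,0,0],[0,0.003,0.001,0,0,0,0],[0,0.003,0.001,0,0,0,0]])

```text
time: 12.35
tool_pos: [0.4128, -0.3207, 0.0675]
tcp_rot: [-0.185, 1.574, 0.173]
wrist_force: [0.6, 0.1, -0.6]
width: 0.296
```

```bash
python3 - <<'E'
from h import *
s=imaging.read_camera("scene");t=imaging.read_camera("top")
W=np.zeros((480,800,3),np.uint8);W[:480,:400]=cv2.resize(s[110:190,170:237],(400,480),interpolation=2);W[:480,400:800]=cv2.resize(t[200:280,360:427],(400,480),interpolation=2);cv2.imwrite("pics/fin2.png",W)
cv2.imwrite("pics/s_end.png",s)
def org(im,roi):
    y0,y1,x0,x1=roi;i=im[y0:y1,x0:x1].astype(int);m=(i[...,2]>90)&(i[...,2]-i[...,0]>50);v,u=np.nonzero(m);return round(u.mean(),2),round(v.mean(),2),len(u)
s0=cv2.imread("pics/scene0.png");print("stand",org(s0,(195,235,160,220)),org(s,(195,235,160,220)))
d=cv2.absdiff(s0,s)
for n,(x0,x1,y0,y1) in dict(lever=(400,430,270,300),small=(330,358,238,256),salt=(260,288,255,292),tumbler=(198,245,255,320),spice=(258,308,300,378)).items():print(n,d[y0:y1,x0:x1].mean())
st=monitor.read_state();print(st["tool_pos"],st["width"],st["time"],st["wrist_force"])
E
```

```text
stand (np.float64(28.45), np.float64(19.79), 886) (np.float64(28.26), np.float64(19.93), 860)
lever 6.680740740740741
small 26.660714285714285
salt 2.9687902187902186
tumbler 1.3585379159847244
spice 0.6766666666666666
[ 0.4128 -0.3208  0.0675] 0.295798845871956 12.45 [-0.1414 -0.2032 -0.8478]
```

View pics/fin2.png

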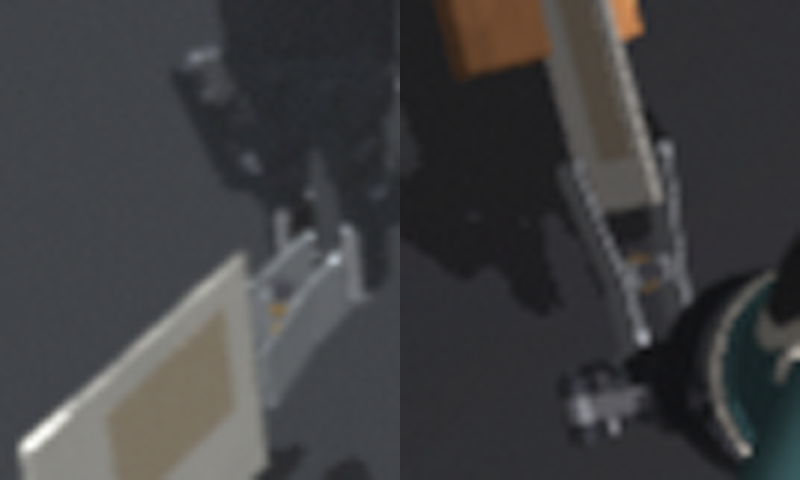

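The jaws are centred on the card: the tip midpoint is at crop (621,156) and the card at that height is around (616–626,156). The near jaw is visible in front of the card. The small clip's pixel change is most likely the arm's shadow, since the arm never came near it. Handing in.

```bash
python3 -c "
from workcell import finish_job
print(finish_job())"
```

```text
the job is handed in; nothing more can be done
None
```

The job is handed in at about 12.5 s of the 56 s allowed, with the clip held squeezed open around the card's free edge. The hand-in reported no verdict, so what follows rests on my own checks.

- **Lever:** I pushed it with closed fingers until the force jumped from about 4 N to 12.6 N and the arm stalled, which I took as the stop. A picture afterwards showed it back at rest.
- **Clip:** I gripped the large steel clip by its tails at 20 N. The opening of about 25 mm matches the fully squeezed size.
- **At the card:** the jaw tips straddle the card about 21 mm past the edge. My last measurement showed the clip 2–4 mm off-centre, so I moved it 3 mm. The final picture showed it centred, with wrist force near zero.
- **Surroundings:** the stand's image position changed by about 0.2 pixel. The salt jar, tumbler and spice jar areas looked unchanged.

Some checks disagreed or stayed open:
- The two cameras differed by about 5 mm in y on the card edge. I corrected for that using the card's corners.
- Estimates of the clip's height varied by about 15 mm, with every value inside the allowed band.
- The small clip's image area changed in brightness. I put this down to the arm's shadow, because the arm was never near it, but I did not measure its position again at the end.

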